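Balance a tonearm to find its pivot point

TASK

Before the pivot is fitted to the longer of the two weighted wooden record-player tonearms, find its balance point: lay that arm squarely across the crest of the balance block so that it stays balanced there, level, resting on the crest alone. Leave the shorter tonearm where it lies.

Things in the scene. Friction and masses are not known exactly. Their poses are not given: they have to be found in the camera images.
- long_arm: Longer tonearm, loose: wooden bar 300 mm long, 16 wide, 18 high, flat underside; aluminium counterweight (cylinder along the bar, 36 mm diameter, 40 long, flush below) 5 mm from one end, black cartridge head (30 x 22 x 20 mm) on the other. 0.16 to 0.26 kg. Origin: underside, middle of the length; x along the bar towards the cartridge head (weight at -x), y across, z up.
- long_arm_balance (a point): The long arm's balance point (centre of mass), taken on its underside; no mark shows it: 60 mm from the middle of the 300 mm length towards the counterweight, 45 mm from the counterweight's inner face. The bar is bare wood here, 16 mm wide and 18 mm high, and can be gripped across its width. Axes as the long arm's.
- short_arm: Shorter tonearm, not to be moved: same make, wood, counterweight and cartridge head, but 200 mm long. Origin on the underside at the middle of its length, x towards the cartridge head.
- balance_block: Balance block, fixed: aluminium ridge with sloping sides on a base 100 x 80 x 10 mm, with a flat cork crest 28 mm wide, 60 mm long, 60 mm above the table. Origin: centre of the underside, below the crest's middle. x across the ridge (the balanced arm lies along it, either way round), y along the crest, z up. The arm stays level if its balance point is over the crest's width.
Things that resemble listed ones, but are neither listed nor needed, are in the scene too. What is shaped like the balance_block but orange or pink is not meant.

How it is judged:
By the outcome, as a careful person would: the job done as asked, in the order asked, and still so for the second after the job is handed in, with the robot touching nothing.
It also fails if it takes over 38 s, if anything falls off the work surface, if the arm or the gripper's body presses on something with over 40 N, if the wrist force passes 120 N, or if a joint passes its speed limit or range.

ROBOT

A 6-joint arm with a two-finger parallel gripper is mounted at the origin on the work surface. World frame = base frame: x ahead of the robot, y to its left, z up, the work surface at z = 0. Lengths are in m, angles in degrees, forces in N, time in s.
With the tool pointing down it reaches from about 0.4 to 0.825 m from the base axis. Payload 7 kg.
Tool frame: the origin (TCP) lies on the centre line of the jaws, within the pads' length; the fingertips stand 11 mm ahead of it and the grasp point (between the pads) lies 8 mm behind it; z points along the fingers, y is the line along which they close (so a half turn about z gives the same grasp; the last joint's range is limited). The gripper opens to 88 mm and grips with 3 to 60 N. Pads are 19 mm wide; open, the fingers measure 130 mm over their backs; the gripper's body (78 mm by 193 mm) begins 47 mm behind the grasp point.
Start: joints at [-49.842, 20.546, 0.682, 0, -70.136, -16.507], TCP at [0.271, -0.618, 0.238] pointing down, gripper open.
Joint ranges: [-176.03, 176.03], [-82.01, 121.73], [-58.28, 71.71], [-173.87, 95.51], [-174.79, -0.11], [-173.66, 173.66]. Speed limits (degrees/s): [136.94, 136.94, 172.46, 180, 180, 180].

INTERFACE

Orientations are given as [roll, pitch, yaw] about the fixed x, y, z axes, in that order (R = Rz(yaw) Ry(pitch) Rx(roll)).
In Python, from plant import r, capture, camera_model, job gives the robot as it stands.
- The arm moves only by the tool drive_tool, never from a script. Its argument "increments" is a list that holds one entry, the list of rows, each a list of 5 numbers: the gripper's target within -1 to 1 (fully open at 1, half-way at 0, shut at -1), then the shift along the tool's x, y, z scaled (see below), then the turn about the tool's z scaled (see below). In form: [[[gripper, tx, ty, tz, roll], ...]]. A call has 1 to 5 rows; each row is the pose to reach, as a shift and turn from the pose commanded when the call began, along the tool's axes at that moment, turning the shorter way round; what a row does not reach only later rows make up. The controller multiplies each number of a shift by 120 mm and each number of a turn by 360 degrees. A row lasts 1/8 s, in which the tool goes at most 62.5 mm and 10.7 degrees, less where a joint would pass 70% of its speed; a pose out of reach is approached as far as the arm can. A call with a number of a shift or a turn outside -1 to 1 is refused whole. A call with a gripper value outside its range is refused whole. The fingers move at their own pace and stop on an object; "squeeze" is the grip in N (left out, the last holds). Time passes only in rows, so rows that repeat a pose let the fingers close. It gives the time, the measured TCP pose, the force, the opening and the grip force at its end, in the units of the state.
- r.get_state(): the state, without advancing time (a new reading comes with each control period).
- capture(name): name is "scene" or "top" or "wrist"; returns the picture (400x640x3 uint8, red, green, blue); there is no depth.
- camera_model(name): a dict with "camera_matrix" (3x3 intrinsics, pixels), "rvec" (rotation vector, rad) and "tvec" (3), from world to camera coordinates, as OpenCV has them. Camera axes: x right, y down, z forward; pixel columns grow to the right and rows downward; lengths in m; the calibration is good to about 2 mm. A picture is of the moment at which its call begins: read the wrist's pose just before it. camera_model takes no time and is no camera call; for the wrist camera it gives the pose at the moment of the call.
- job.close_job(): hands the job in; it is judged then, once.
The state is a dict: "time_s": time; "joints": joint angles; "qd": joint speeds; "joint_torque": joint torques, N m; "tcp_pos": TCP position; "eef_rot": TCP orientation; "contact_force": force on the tool from outside, world axes, zero at the start; "moment": the same for the moment, N m; "gripper_width": finger opening in m; "gripper_force": force on a finger pad.
Only numpy, scipy, OpenCV 4.12 (cv2) and the standard library are available. Lean on these libraries where they do the work, as an engineer would, in place of code of your own. Each camera call takes 0.05 s, during which the arm holds its last target. There are 200 camera calls.

## Working session

There is one attempt and no reset: what is moved stays moved. The work goes in short steps, Python scripts to look and compute and a tool call to move; the robot and the scene stay as the last step left them, time stands still between calls to the robot, and variables do not carry over. Pictures are saved under pics/ and viewed, at most 10 in all, crops included, and the job is handed in when it is done.

Besides the shell and the picture viewer there is one more tool, called after "Emit:" as name(argument=value, ...) on one line, values as JSON. drive_tool: Moves the arm, as the interface text tells. Its arguments: {"type":"object","properties":{"increments":{"type":"array"},"squeeze":{"type":"number"}},"required":["increments"]}

```bash
mkdir -p pics
cat > h.py <<'E'
import numpy as np, cv2
from plant import r, capture, camera_model, job
def snap(n,f):
    cm=camera_model(n); im=capture(n); cv2.imwrite('pics/'+f+'.png',im[:,:,::-1]); np.savez('pics/'+f+'.npz',im=im,K=np.array(cm['camera_matrix'],float),rv=np.array(cm['rvec'],float),tv=np.array(cm['tvec'],float)); return im
def ray(f,uv,z):
    d=np.load('pics/'+f+'.npz'); R=cv2.Rodrigues(d['rv'])[0]; c=-R.T@d['tv'].ravel()
    uv=np.atleast_2d(np.array(uv,float)); w=(R.T@np.linalg.inv(d['K'])@np.c_[uv,np.ones(len(uv))].T).T
    return c+w*((z-c[2])/w[:,2])[:,None]
E
python3 - <<'E'
from h import *
a=snap('top','top0');b=snap('scene','sc0')
s=r.get_state();print(s['time_s'],s['tcp_pos'],s['eef_rot'],s['gripper_width'])
E
```

```text
0.1 [ 0.27061357 -0.61792385  0.23674447] [ 1.79916650e+02 -7.23286634e-03 -1.56354096e+02] 0.08750859391475352
```

View pics/top0.png

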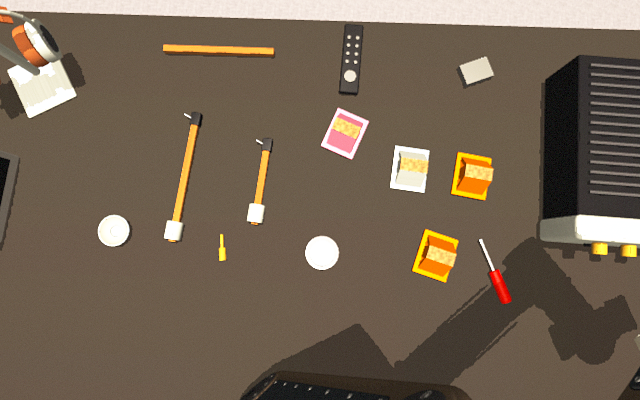

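View pics/sc0.png

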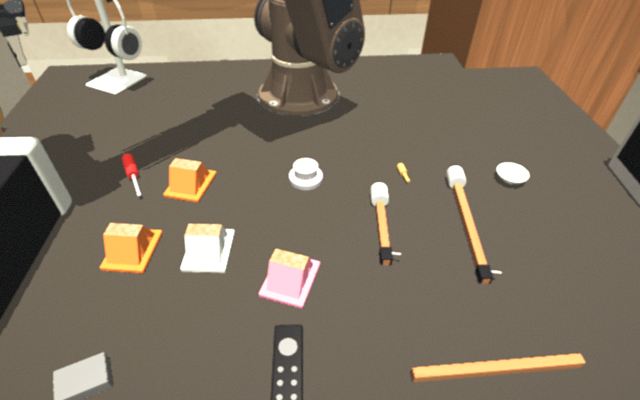

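The top view shows the long arm from its weight at (173,232) to its head at (196,118), the short arm at (256,213)-(265,145), and the aluminium block at (410,168) with its cork crest at about (413,165). The orange and pink blocks are decoys.

```bash
cat > m.py <<'E'
from h import *
im=np.load('pics/top0.npz')['im']; hsv=cv2.cvtColor(im,cv2.COLOR_RGB2HSV)
def comp(m,x0,y0,x1,y1):
    k=np.zeros(m.shape,np.uint8); k[y0:y1,x0:x1]=m[y0:y1,x0:x1]*255
    n,l,st,c=cv2.connectedComponentsWithStats(k); i=1+np.argmax(st[1:,4]); ys,xs=np.where(l==i); p=np.c_[xs,ys].astype(np.float32)
    return cv2.minAreaRect(p),p
wood=(hsv[...,0]<22)&(hsv[...,1]>140)&(hsv[...,2]>110)
for nm,m,box,z in [('bar',wood,(160,100,215,250),.018),('white',(hsv[...,1]<60)&(hsv[...,2]>170),(155,200,195,250),.036),('head',hsv[...,2]<45,(180,105,210,135),.02),
  ('cork',(hsv[...,1]>70)&(hsv[...,2]>150),(385,140,435,200),.06),('base',hsv[...,2]>140,(385,140,435,200),.01)]:
    q,p=comp(m,*box); b=ray('top0',cv2.boxPoints(q),z)[:,:2]; c=b.mean(0)
    e=[b[1]-b[0],b[2]-b[1]]; e.sort(key=np.linalg.norm)
    print(nm,len(p),np.round(q[0],1),c.round(4),'sides',[round(np.linalg.norm(v),4) for v in e],'long dir',round(np.degrees(np.arctan2(e[1][1],e[1][0])),1))
E
python3 m.py
```

```text
bar 531 [184.8 172.3] [0.5643 0.3094] sides [np.float64(0.0182), np.float64(0.2243)] long dir -7.4
white 296 [172.7 230. ] [0.4312 0.3233] sides [np.float64(0.0351), np.float64(0.0414)] long dir -7.6
head 26 [200.1 120. ] [0.6849 0.2814] sides [np.float64(0.005), np.float64(0.0285)] long dir -7.8
cork 360 [413.8 164.8] [ 0.5871 -0.2029] sides [np.float64(0.0294), np.float64(0.0629)] long dir -95.6
base 1527 [409.5 168.6] [ 0.5872 -0.2032] sides [np.float64(0.0834), np.float64(0.1024)] long dir -7.2
```

Emit:
drive_tool(increments=[[[1, -0.3, 0.3, 0, 0.03], [1, -0.6, 0.6, 0, 0.058], [1, -1, 1, 0, 0.0865], [1, -1, 1, 0, 0.0865]]])

```text
time_s: 0.6
tcp_pos: [0.3334, -0.4574, 0.2378]
eef_rot: [180.0, 0.0, 172.5]
contact_force: [-0.2, -0.7, 0.5]
gripper_width: 0.0872
gripper_force: 0.0
```

```bash
cat > go.py <<'E'
import sys
from h import *
from scipy.spatial.transform import Rotation as Ro
def go(x,y,z,yaw):
    s=r.get_state(); R=Ro.from_euler('xyz',s['eef_rot'],degrees=True)
    d=R.inv().apply(np.array([x,y,z])-s['tcp_pos'])/.12
    t=-((yaw-s['eef_rot'][2]+180)%360-180)/360
    print('t',round(s['time_s'],2),'tcp',np.round(s['tcp_pos'],4),'rpy',np.round(s['eef_rot'],2),'w',round(s['gripper_width'],4),'F',np.round(s['contact_force'],1),'j',np.round(s['joints'],0)); print('shift',d.round(3),'turn',round(t,4))
if __name__=='__main__': go(*map(float,sys.argv[1:]))
E
python3 go.py .5 -.2 .238 172.5
```

```text
t 0.6 tcp [ 0.3334 -0.4574  0.2378] rpy [1.7997e+02 3.0000e-02 1.7251e+02] w 0.0872 F [-0.2 -0.7  0.5] j [-34.  10. -13.  -0. -66. -63.]
shift [-1.097  2.308  0.   ] turn 0.0
```

Emit:
drive_tool(increments=[[[1, -0.3, 0.4, 0, 0], [1, -0.6, 0.8, 0, 0], [1, -0.7, 1, 0, 0], [1, -0.7, 1, 0, 0]]])

```text
time_s: 1.1
tcp_pos: [0.4324, -0.3511, 0.2373]
eef_rot: [180.0, -0.0, 172.7]
contact_force: [-0.3, -0.0, -0.5]
gripper_width: 0.0874
gripper_force: 0.0
```

Emit:
drive_tool(increments=[[[1, -0.2, 0.5, 0, 0], [1, -0.4, 1, 0, 0], [1, -0.4, 1, 0, 0]]])

```text
time_s: 1.48
tcp_pos: [0.4959, -0.2377, 0.2374]
eef_rot: [180.0, -0.0, 172.7]
contact_force: [0.1, -0.3, -0.3]
gripper_width: 0.0876
gripper_force: 0.0
```

Run:
```python
from h import *
from go import go
snap('wrist','w1'); go(.496,.315,.2,172.5)
```

```text
t 1.52 tcp [ 0.4953 -0.2386  0.2373] rpy [-1.8000e+02 -2.0000e-02  1.7267e+02] w 0.0876 F [ 0.1 -0.8  0. ] j [ -5.   9. -15.  -0. -66. -92.]
shift [0.583 4.576 0.311] turn 0.0005
```

View pics/w1.png

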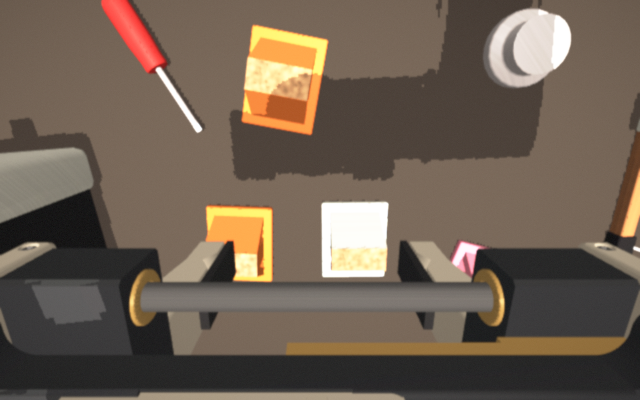

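The wrist view shows the aluminium block's base at (355,240) and its cork crest at (358,260), with the orange decoys to the left and above. Next I measure the crest from this view.

```bash
cat > m2.py <<'E'
from h import *
im=np.load('pics/w1.npz')['im']; hsv=cv2.cvtColor(im,cv2.COLOR_RGB2HSV)
def q(m,box,z,n):
    x0,y0,x1,y1=box;k=np.zeros(m.shape,np.uint8);k[y0:y1,x0:x1]=m[y0:y1,x0:x1]*255
    k=cv2.morphologyEx(k,cv2.MORPH_CLOSE,np.ones((5,5)))
    ct=max(cv2.findContours(k,0,2)[0],key=cv2.contourArea); b=ray('w1',ct.reshape(-1,2),z)[:,:2]
    (c,s,a)=cv2.minAreaRect((b*1000).astype(np.float32)); print(n,np.round(c,1),np.round(s,1),round(a,1))
q((hsv[...,1]>70)&(hsv[...,2]>130),(315,195,397,281),.06,'cork')
q(hsv[...,2]>120,(315,195,397,281),.01,'base')
E
python3 m2.py
```

```text
cork [ 589.1 -202.6] [62.2 29.4] 83.4
base [ 586.1 -198.5] [105.5 115.2] 82.7
```

Emit:
drive_tool(increments=[[[1, 0, 0.5, 0, 0], [1, 0, 1, 0, 0], [1, 0, 1, 0, 0]]])

```text
time_s: 1.9
tcp_pos: [0.5104, -0.1191, 0.2376]
eef_rot: [180.0, 0.0, 172.7]
contact_force: [0.1, 0.6, -0.6]
gripper_width: 0.0877
gripper_force: 0.0
```

Emit:
drive_tool(increments=[[[1, 0.1, 0.5, 0, 0], [1, 0.2, 1, 0, 0], [1, 0.2, 1, 0, 0]]])

```text
time_s: 2.28
tcp_pos: [0.5021, 0.0029, 0.2377]
eef_rot: [180.0, 0.0, 172.7]
contact_force: [0.9, -1.3, -0.4]
gripper_width: 0.0878
gripper_force: 0.0
```

Emit:
drive_tool(increments=[[[1, 0.1, 0.5, 0, 0], [1, 0.2, 1, 0, 0], [1, 0.2, 1, 0, 0]]])

```text
time_s: 2.65
tcp_pos: [0.4945, 0.1247, 0.2374]
eef_rot: [-180.0, -0.0, 172.6]
contact_force: [0.4, -0.6, -0.2]
gripper_width: 0.0875
gripper_force: 0.0
```

Emit:
drive_tool(increments=[[[1, 0.1, 0.5, 0, 0], [1, 0.2, 1, 0, 0], [1, 0.2, 1, 0, 0]]])

```text
time_s: 3.02
tcp_pos: [0.4868, 0.2466, 0.237]
eef_rot: [-180.0, -0.0, 172.6]
contact_force: [-0.5, 0.5, 0.6]
gripper_width: 0.0876
gripper_force: 0.0
```

Run:
```python
from h import *
from go import go
snap('wrist','w2'); go(.496,.315,.15,172.5)
```

```text
t 3.08 tcp [0.4865 0.245  0.237 ] rpy [-1.7993e+02 -4.0000e-02  1.7254e+02] w 0.0877 F [-0.  -0.8  0.8] j [  47.    8.  -16.    0.  -66. -145.]
shift [-0.003  0.589  0.724] turn 0.0001
```

View pics/w2.png

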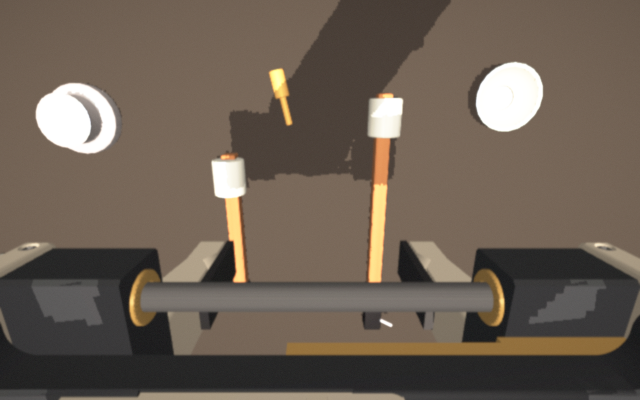

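The wrist view shows the long arm with its weight at (385,118) and its bar running down column 378. The short arm is clear of it at column 235.

```bash
cat > m3.py <<'E'
from h import *
import sys
f,z=sys.argv[1],.018; box=list(map(int,sys.argv[2:6]))
im=np.load(f'pics/{f}.npz')['im']; hsv=cv2.cvtColor(im,cv2.COLOR_RGB2HSV)
x0,y0,x1,y1=box
m=(hsv[...,0]<22)&(hsv[...,1]>140)&(hsv[...,2]>90)
pts=[]
for v in range(y0,y1):
    xs=np.where(m[v,x0:x1])[0]
    if len(xs)>8: pts.append([x0+(xs.min()+xs.max())/2,v])
P=ray(f,pts,z)[:,:2]; vx,vy,cx,cy=cv2.fitLine(P.astype(np.float32),cv2.DIST_HUBER,0,.01,.01).ravel()
if vx<0: vx,vy=-vx,-vy
print('bar dir',np.degrees(np.arctan2(vy,vx)),'ends',P[0],P[-1])
k=np.zeros(m.shape,np.uint8); b=[x0-25,y0-60,x1+25,y0+10]; w=(hsv[...,1]<60)&(hsv[...,2]>150)
k[b[1]:b[3],b[0]:b[2]]=w[b[1]:b[3],b[0]:b[2]]*255
ct=max(cv2.findContours(k,0,2)[0],key=cv2.contourArea).reshape(-1,2); print('weight px',ct.min(0),ct.max(0))
for zz in (0.018,.036): print(zz,ray(f,[[(ct[:,0].min()+ct[:,0].max())/2,ct[:,1].max()],[(ct[:,0].min()+ct[:,0].max())/2,ct[:,1].min()]],zz)[:,:2].round(4))
E
python3 m3.py w2 365 142 395 275
```

```text
bar dir -7.529099 ends [0.45930163 0.32270569] [0.50714197 0.3163797 ]
weight px [368  97] [403 137]
0.018 [[0.4544 0.3275]
 [0.4121 0.3304]]
0.036 [[0.452  0.324 ]
 [0.4118 0.3267]]
```

```bash
python3 go.py .4965 .318 .014 172.5
```

```text
t 3.08 tcp [0.4865 0.245  0.237 ] rpy [-1.7993e+02 -4.0000e-02  1.7254e+02] w 0.0877 F [-0.  -0.8  0.8] j [  47.    8.  -16.    0.  -66. -145.]
shift [-0.005  0.616  1.857] turn 0.0001
```

Emit:
drive_tool(increments=[[[1, 0, 0.3, 0.3, 0], [1, -0.005, 0.616, 0.6, 0], [1, -0.005, 0.616, 1, 0], [1, -0.005, 0.616, 1, 0]]])

```text
time_s: 3.58
tcp_pos: [0.4952, 0.3148, 0.1141]
eef_rot: [-179.6, -0.3, 172.4]
contact_force: [0.1, -0.3, 1.6]
gripper_width: 0.0875
gripper_force: 0.0
```

```bash
python3 - <<'E'
from h import *
from go import go
snap('wrist','w3'); go(.4965,.318,.014,172.5)
E
python3 m3.py w3 300 130 350 240; cp pics/w3.png pics/w3v.png
```

```text
t 3.62 tcp [0.4966 0.3162 0.1169] rpy [-1.798e+02 -9.000e-02  1.724e+02] w 0.0876 F [ 0.3 -0.7  1.1] j [  52.   19.  -19.    0.  -52. -149.]
shift [0.001 0.018 0.857] turn -0.0003
bar dir -7.8694234 ends [0.456734   0.32448788] [0.51453876 0.31708703]
weight px [301  98] [348 139]
0.018 [[0.442  0.3267]
 [0.4133 0.3304]]
0.036 [[0.4401 0.3267]
 [0.4136 0.3301]]
```

View pics/w3.png

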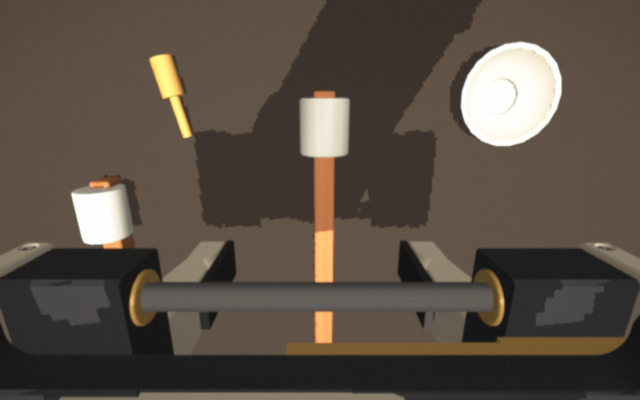

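The weight is at (324,127), with its inner face at row 156. The bar runs down column 323, centred between the fingers.

Run:
```python
from h import *
from go import go
print(ray('w3',[[324,156],[324,98]],.036)[:,:2],ray('w3',[[324,156]],.022)[:,:2]); d=np.load('pics/w3.npz');print(-cv2.Rodrigues(d['rv'])[0].T@d['tv'].ravel())
go(.4975,.319,.014,172.4)
```

```text
[[0.4516504  0.32484894]
 [0.41350638 0.32973258]] [[0.45385661 0.32479188]]
[0.41613842 0.32576735 0.2613501 ]
t 3.62 tcp [0.4966 0.3162 0.1169] rpy [-1.798e+02 -9.000e-02  1.724e+02] w 0.0876 F [ 0.3 -0.7  1.1] j [  52.   19.  -19.    0.  -52. -149.]
shift [-0.006  0.027  0.857] turn 0.0
```

Emit:
drive_tool(increments=[[[1, -0.005, 0.027, 0.4, 0], [1, -0.005, 0.027, 0.7, 0], [1, -0.005, 0.027, 0.85, 0], [1, -0.005, 0.027, 0.85, 0], [1, -0.005, 0.027, 0.85, 0]]])

```text
time_s: 4.25
tcp_pos: [0.4986, 0.3226, 0.018]
eef_rot: [179.8, 0.1, 172.5]
contact_force: [0.3, 0.5, 0.2]
gripper_width: 0.0879
gripper_force: 0.0
```

Emit:
drive_tool(increments=[[[-1, 0, 0, 0, 0], [-1, 0, 0, 0, 0], [-1, 0, 0, 0, 0], [-1, 0, 0, 0, 0], [-1, 0, 0, 0, 0]]], squeeze=30)

```text
time_s: 4.88
tcp_pos: [0.4971, 0.3222, 0.0155]
eef_rot: [-180.0, -0.0, 172.5]
contact_force: [0.5, 0.9, 0.2]
gripper_width: 0.0436
gripper_force: 0.0
```

Emit:
drive_tool(increments=[[[-1, 0, 0, 0, 0], [-1, 0, 0, 0, 0], [-1, 0, 0, 0, 0]]])

```text
time_s: 5.25
tcp_pos: [0.497, 0.3219, 0.0155]
eef_rot: [-180.0, -0.0, 172.5]
contact_force: [-0.2, -0.7, 0.4]
gripper_width: 0.0159
gripper_force: 30.0
```

Emit:
drive_tool(increments=[[[-1, 0, 0, -0.1, 0], [-1, 0, 0, -0.3, 0], [-1, 0, 0, -0.6, 0], [-1, 0, 0, -0.9, 0], [-1, 0, 0, -0.9, 0]]])

```text
time_s: 5.88
tcp_pos: [0.4985, 0.3236, 0.1275]
eef_rot: [179.7, 0.2, 172.5]
contact_force: [0.2, 0.9, -2.2]
gripper_width: 0.0158
gripper_force: 30.0
```

Run:
```python
from h import *
from go import go
for i in range(3): print(np.round(r.get_state()['moment'],2),np.round(r.get_state()['contact_force'],1))
snap('scene','sc1');cv2.imwrite('pics/sc1c.png',cv2.resize(cv2.imread('pics/sc1.png')[120:320,360:640],None,fx=2.5,fy=2.5)); snap('wrist','w4'); go(.589,-.2025,.15,173.4)
```

```text
[0.01 0.05 0.  ] [ 0.2  0.9 -2.2]
[0.01 0.05 0.  ] [ 0.2  0.9 -2.2]
[0.01 0.05 0.  ] [ 0.2  0.9 -2.2]
t 5.97 tcp [0.4969 0.3221 0.1241] rpy [1.7994e+02 1.0000e-02 1.7250e+02] w 0.0153 F [-0.6  0.4 -2.1] j [  52.   18.  -19.   -0.  -53. -149.]
shift [-1.332 -4.234 -0.22 ] turn -0.0025
```

View pics/sc1c.png

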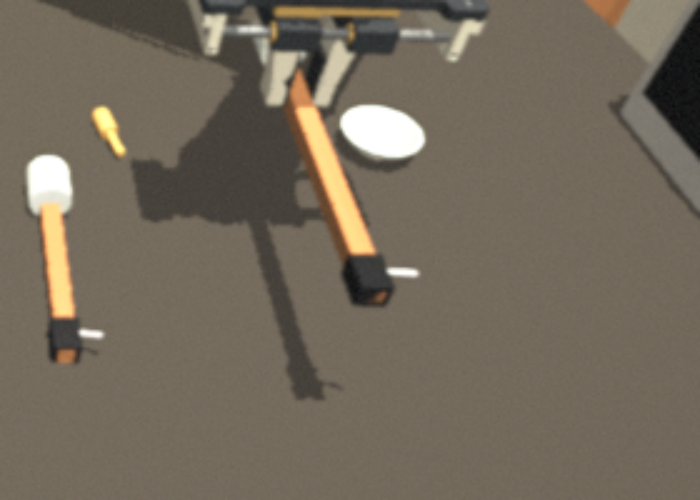

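The long arm is held and looks about level. Next I check the grip offset from the weight's inner face in the wrist view.

Run:
```python
from h import *
im=np.load('pics/w4.npz')['im']; hsv=cv2.cvtColor(im,cv2.COLOR_RGB2HSV)
k=((hsv[...,1]<60)&(hsv[...,2]>110)).astype(np.uint8)*255; k[:, :250]=0;k[:,400:]=0;k[245:]=0
ct=max(cv2.findContours(k,0,2)[0],key=cv2.contourArea).reshape(-1,2);lo,hi=ct.min(0),ct.max(0);print(lo,hi)
u=(lo[0]+hi[0])/2
print(ray('w4',[[u,hi[1]],[u,lo[1]],[lo[0],hi[1]-20],[hi[0],hi[1]-20]],.1445)[:,:2].round(4))
```

```text
[275  91] [359 193]
[[0.4531 0.3282]
 [0.414  0.3334]
 [0.4427 0.3126]
 [0.4471 0.346 ]]
```

View pics/w4.png

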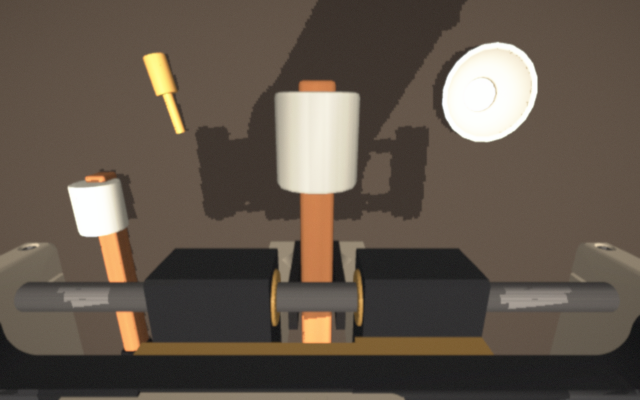

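Inner face to TCP measures 44 mm against the 45 wanted, and the arm is level. Now I carry it to the block.

Emit:
drive_tool(increments=[[[-1, -0.05, -0.2, -0.1, 0], [-1, -0.15, -0.5, -0.22, 0], [-1, -0.3, -0.8, -0.22, 0], [-1, -0.3, -1, -0.22, 0], [-1, -0.3, -1, -0.22, 0]]])

```text
time_s: 6.6
tcp_pos: [0.5162, 0.196, 0.1495]
eef_rot: [-179.9, -0.1, 172.4]
contact_force: [0.1, -0.0, -2.5]
gripper_width: 0.0159
gripper_force: 30.0
```

Emit:
drive_tool(increments=[[[-1, -0.1, -0.3, 0, 0], [-1, -0.2, -0.6, 0, 0], [-1, -0.3, -0.9, 0, 0], [-1, -0.3, -1, 0, 0]]])

```text
time_s: 7.1
tcp_pos: [0.537, 0.0735, 0.1495]
eef_rot: [-180.0, -0.0, 172.4]
contact_force: [-0.2, 0.6, -2.3]
gripper_width: 0.0155
gripper_force: 30.0
```

Emit:
drive_tool(increments=[[[-1, -0.1, -0.3, 0, 0], [-1, -0.2, -0.6, 0, 0], [-1, -0.3, -0.9, 0, 0], [-1, -0.3, -1, 0, 0]]])

```text
time_s: 7.6
tcp_pos: [0.5572, -0.0498, 0.1496]
eef_rot: [-180.0, -0.0, 172.4]
contact_force: [-0.2, -0.2, -2.6]
gripper_width: 0.0158
gripper_force: 30.0
```

Emit:
drive_tool(increments=[[[-1, -0.1, -0.3, 0, 0], [-1, -0.2, -0.6, 0, 0], [-1, -0.3, -0.9, 0, 0], [-1, -0.3, -1, 0, 0], [-1, -0.3, -1, 0, 0]]])

```text
time_s: 8.22
tcp_pos: [0.5768, -0.1723, 0.1496]
eef_rot: [180.0, -0.0, 172.5]
contact_force: [-0.5, 0.5, -1.4]
gripper_width: 0.0155
gripper_force: 30.0
```

```bash
python3 go.py .5885 -.2027 .095 173.3
```

```text
t 8.22 tcp [ 0.5768 -0.1723  0.1496] rpy [ 1.7999e+02 -5.0000e-02  1.7246e+02] w 0.0155 F [-0.5  0.5 -1.4] j [  2.  18. -16.  -0. -57. -99.]
shift [-0.13  -0.238  0.455] turn -0.0023
```

Emit:
drive_tool(increments=[[[-1, -0.07, -0.12, 0.1, -0.001], [-1, -0.13, -0.238, 0.3, -0.0023], [-1, -0.13, -0.238, 0.455, -0.0023], [-1, -0.13, -0.238, 0.455, -0.0023], [-1, -0.13, -0.238, 0.455, -0.0023]]])

```text
time_s: 8.85
tcp_pos: [0.5896, -0.2026, 0.0958]
eef_rot: [-180.0, 0.0, 173.4]
contact_force: [0.1, -0.4, -1.7]
gripper_width: 0.016
gripper_force: 30.0
```

Run:
```python
from h import *
from go import go
go(.5885,-.2027,.077,173.3)
snap('scene','sc2');cv2.imwrite('pics/sc2c.png',cv2.resize(cv2.imread('pics/sc2.png')[120:320,80:360],None,fx=2.5,fy=2.5))
```

```text
t 8.85 tcp [ 0.5896 -0.2026  0.0958] rpy [-1.7999e+02  2.0000e-02  1.7340e+02] w 0.016 F [ 0.1 -0.4 -1.7] j [ -1.  23. -16.   0. -51. -96.]
shift [ 0.009 -0.002  0.157] turn 0.0003
```

View pics/sc2c.png

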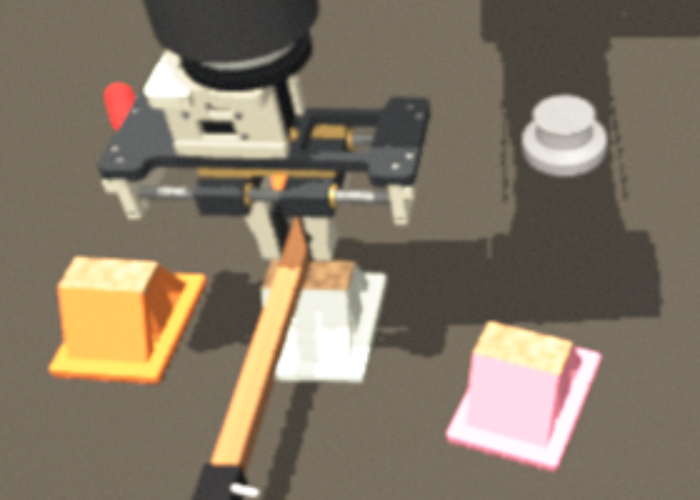

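The arm hangs above the block's cork crest, at about (310,270) in the crop, and clear of the decoys. I lower it gently.

Emit:
drive_tool(increments=[[[-1, 0, 0, 0.06, 0], [-1, 0, 0, 0.11, 0], [-1, 0, 0, 0.14, 0], [-1, 0, 0, 0.157, 0], [-1, 0, 0, 0.157, 0]]])

```text
time_s: 9.52
tcp_pos: [0.589, -0.2029, 0.0764]
eef_rot: [-180.0, -0.0, 173.3]
contact_force: [-1.6, -0.2, -2.0]
gripper_width: 0.0158
gripper_force: 30.0
```

Emit:
drive_tool(increments=[[[-1, 0, 0, 0.005, 0], [-1, 0, 0, 0.01, 0], [-1, 0, 0, 0.01, 0]]])

```text
time_s: 9.9
tcp_pos: [0.5892, -0.2029, 0.0755]
eef_rot: [-180.0, 0.0, 173.3]
contact_force: [-0.3, 0.0, -1.4]
gripper_width: 0.0161
gripper_force: 30.0
```

Emit:
drive_tool(increments=[[[-1, 0, 0, 0.004, 0], [-1, 0, 0, 0.008, 0], [-1, 0, 0, 0.008, 0]]])

```text
time_s: 10.28
tcp_pos: [0.5892, -0.2029, 0.0754]
eef_rot: [-180.0, 0.0, 173.4]
contact_force: [-3.3, 2.6, 7.3]
gripper_width: 0.0159
gripper_force: 30.0
```

Emit:
drive_tool(increments=[[[-1, 0, 0, -0.006, 0], [-1, 0, 0, -0.006, 0], [-0.5, 0, 0, -0.006, 0], [-0.5, 0, 0, -0.006, 0]]])

```text
time_s: 10.78
tcp_pos: [0.5892, -0.2029, 0.0749]
eef_rot: [-180.0, 0.0, 173.3]
contact_force: [-0.2, -0.7, 0.1]
gripper_width: 0.0215
gripper_force: 0.0
```

Emit:
drive_tool(increments=[[[0.5, 0, 0, 0, 0], [0.5, 0, 0, 0, 0], [0.5, 0, 0, 0, 0], [0.5, 0, 0, 0, 0], [0.5, 0, 0, 0, 0]]])

```text
time_s: 11.4
tcp_pos: [0.5891, -0.2029, 0.0751]
eef_rot: [180.0, -0.0, 173.3]
contact_force: [-0.6, 0.0, 0.4]
gripper_width: 0.0639
gripper_force: 0.0
```

Run:
```python
from h import *
from go import go
go(.5885,-.2027,.077,173.3)
snap('scene','sc3');cv2.imwrite('pics/sc3c.png',cv2.resize(cv2.imread('pics/sc3.png')[120:320,80:360],None,fx=2.5,fy=2.5))
```

```text
t 11.4 tcp [ 0.5891 -0.2029  0.0751] rpy [180.    -0.   173.34] w 0.0639 F [-0.6  0.   0.4] j [ -1.  24. -17.  -0. -49. -96.]
shift [ 0.005  0.001 -0.016] turn 0.0001
```

View pics/sc3c.png

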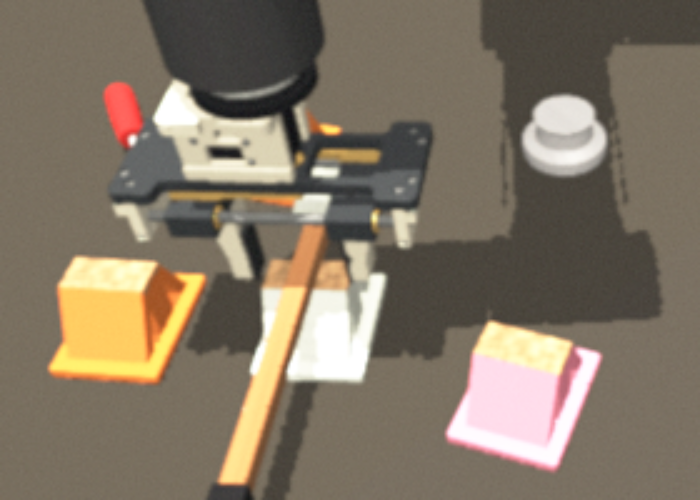

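The fingers are open and the arm rests level across the crest. I back straight up and check.

Emit:
drive_tool(increments=[[[0.5, 0, 0, -0.1, 0], [0.5, 0, 0, -0.4, 0], [0.5, 0, 0, -0.8, 0], [0.5, 0, 0, -1, 0], [0.5, 0, 0, -1, 0]]])

```text
time_s: 12.08
tcp_pos: [0.5905, -0.2031, 0.1987]
eef_rot: [-180.0, 0.3, 173.4]
contact_force: [-0.1, 0.0, -0.9]
gripper_width: 0.0661
gripper_force: 0.0
```

Emit:
drive_tool(increments=[[[0.5, 0.5, 0, 0, 0], [0.5, 1, 0, -0.4, 0], [0.5, 1, 0, -0.4, 0], [0.5, 1, 0, -0.4, 0]]])

```text
time_s: 12.58
tcp_pos: [0.4699, -0.1889, 0.244]
eef_rot: [180.0, 0.1, 173.3]
contact_force: [-0.1, -0.7, -0.6]
gripper_width: 0.0657
gripper_force: 0.0
```

Run:
```python
from h import *
a=snap('scene','sc4');b=snap('top','top4')
c=np.hstack([cv2.resize(a[100:340,60:360],(400,320)),cv2.resize(b[70:310,340:640],(400,320))])
cv2.imwrite('pics/fin.png',c[:,:,::-1])
```

```text
(no output)
```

View pics/fin.png

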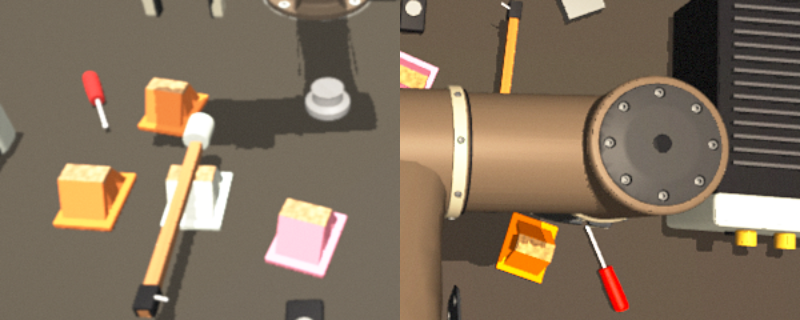

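The long arm is balanced level on the crest alone, square to it, with its weight clear of the orange block and the robot away from it.

```bash
python3 -c "
from h import *
print(job.close_job())"
```

```text
the job is handed in; nothing more can be done
None
```

The long tonearm lies level and square across the aluminium block's cork crest, resting on the crest alone; I never touched the short arm, and I handed the job in about 12.7 s into the 38 s limit (no verdict was returned).

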